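# Set the wax extruder's die selector to the tube profile

### The arm

A 7-joint arm with a two-finger parallel gripper is mounted at the origin on the work surface; the furniture and walls round the work are solid. World frame = base frame: x ahead of the robot, y to its left, z up, the work surface at z = 0. Lengths are in m, angles in rad, forces in N, time in s.
With the tool pointing down it reaches from about 0.4 to 0.925 m from the base axis. Payload 5.6 kg.
Tool frame: the origin (TCP) lies midway between the tips of the shut fingers; the grasp point (between the pads) lies 19 mm behind it; z points along the fingers, y is the line along which they close (so a half turn about z gives the same grasp; the last joint's range is limited). The gripper opens to 85 mm and grips with 20 to 120 N. Pads are 22 mm wide; open, the fingers measure 114 mm over their backs; the gripper's body (76 mm by 85 mm) begins 54 mm behind the grasp point. The pads swing forward as they close: fully open they stand 13 mm farther back than shut.
Start: joints at [-1.28, 0.468, -0.012, 1.603, 0.006, 1.071, -0.056], TCP at [0.213, 0.614, 0.198] pointing down, gripper open.
Joint ranges: [-2.53, 2.53], [-0.31, 2.02], [-1.57, 1.55], [0.28, 2.44], [-1.29, 4.43], [0.15, 1.84], [-2.92, 2.92]. Speed limits (rad/s): [2.57, 2.57, 3.14, 3.14, 3.14, 3.14, 3.14].

### API

Orientations are given as a unit quaternion [w, x, y, z].
In Python, from station import monitor, eyes, env gives the robot as it stands.
- The arm moves only by the tool servo_tool, never from a script. Its argument "series" is a list that holds one entry, the list of rows, each a list of 5 numbers: the closure, from -1 (fully open) to 1 (shut), then the shift along the tool's x, y, z scaled (see below), then the turn about the tool's z scaled (see below). In form: [[[gripper, tx, ty, tz, twist], ...]]. A call has exactly 10 rows; each row shifts and turns the commanded pose from where the row before left it, along the tool's axes as they then stand; what a row does not reach is not made up. The controller multiplies each number of a shift by 3 cm and each number of a turn by 0.1 rad. A row lasts 1/12 s, in which the tool goes at most 41.7 mm and 7.16 degrees, less where a joint would pass 70% of its speed; a pose out of reach is approached as far as the arm can. A call with a number of a shift or a turn outside -1 to 1 is refused whole. A call with a gripper value outside its range is refused whole. The fingers move at their own pace and stop on an object; "grip_force" is the grip in N (left out, the last holds). Time passes only in rows, so rows that do not move let the fingers close, or fill a call up. It gives the time, the measured TCP pose, the force, the opening and the grip force at its end, in the units of the state.
- monitor.state(): the state, without advancing time (a new reading comes with each control period).
- eyes.read_camera(name): name is "side" or "top"; returns the picture (420x560x3 uint8, blue, green, red); there is no depth.
- eyes.calibration(name): a dict with "mtx" (3x3 intrinsics, pixels), "rvec" (rotation vector, rad) and "tvec" (3), from world to camera coordinates, as OpenCV has them. Camera axes: x right, y down, z forward; pixel columns grow to the right and rows downward; lengths in m; the calibration is good to about 2 mm. A picture is of the moment at which its call begins. calibration takes no time and is no camera call.
- env.finish_job(): hands the job in; it is judged then, once.
The state is a dict: "t": time; "joint_positions": joint angles; "joint_vel": joint speeds; "joint_efforts": joint torques, N m; "ee_pos": TCP position; "tool_rot": TCP orientation; "force": force on the tool from outside, world axes, zero at the start; "torque": the same for the moment, N m; "width": finger opening in m; "grip_force": force on a finger pad.
Only numpy, scipy, OpenCV 4.12 (cv2) and the standard library are available. Lean on these libraries where they do the work, as an engineer would, in place of code of your own. Each camera call takes 0.05 s, during which the arm holds its last target. There are 200 camera calls.

### The job

Push the dial's tab round, over the click stops, until it points at the ring-shaped mark and sits in that stop; the ring is at a different stop each time. Then push the lock paddle fully home towards the dial and leave it there with the tab still pointing at the ring. Everything is done by pushing: leave the loose tools, bottles and other things round it where they are.

Things in the scene. Friction and masses are not known exactly. Their poses are not given: they have to be found in the camera images.
- selector: die selector of a wax-wire extruder: grey round base, 260 mm diameter, 50 mm high, fixed to the table. Origin on its axis at the underside, z up. On its flat top an aluminium dial of 100 mm diameter turns about that axis, its top 72 mm above the table, its hub (42 mm diameter) 94 mm. The click stops lie round the base's +x side; the lock is on its -x side.
- dial (a joint): turn of the dial, counterclockwise from above positive (rad). Four click stops: -0.873, 0, 0.873, 1.745; starts at 0 (within 0.06), the one without a mark, where the tab points 0.436 rad clockwise of the base's +x. Released within 0.3 rad of a stop it settles into it in half a second. Hard ends at -1.01 and 1.89. Passing the crest between stops takes 3 to 5 N at the tab.
- tab (a point): the protruding tab of the dial: an upright aluminium fin 10 mm thick (across the turning direction), reaching from 60 to 88 mm from the dial's axis, its lower edge 54 mm and its top 88 mm above the table. This point is the middle of its top edge, 74 mm from the axis. It is pushed sideways, on either broad face.
- pointer (a point): the point that the tab points at: on the tab's centre line, 106 mm from the dial's axis and 55 mm above the table, at the radius of the marks. It turns with the dial.
- ring_mark: the ring-shaped mark: a raised brass ring, 31 mm outer and 18 mm inner diameter, 5 mm high, fixed on top of the base beside one of the click stops, 106 mm from the dial's axis. Origin at the centre of its underside. Which of the three marked stops it is at changes from start to start.
- square_mark: the square mark: a solid brass square, 24x24x5 mm, fixed beside another stop, 106 mm from the axis. Origin at the centre of its underside.
- triangle_mark: the triangular mark: a solid brass triangle, corners 18 mm from its centre, 5 mm high, fixed beside another stop, 106 mm from the axis. Origin at the centre of its underside.
- lock (a joint): travel of the lock towards the dial's axis (m): about 0 drawn back (its start, up to 0.002), 0.024 fully home against its stop, its rubber shoe at the dial's rim. It resists with about 3 N and stays where it is left.
- lock_pad (a point): the lock: upright aluminium paddle, 32 mm wide, 12 mm thick, 52 to 88 mm above the table, on the base's -x side; it slides along the base's +x (towards the axis) between rails that end 62 mm above the table. This point: in the outer face, the one to push, midway across its width, 86 mm above the table, 115 mm from the dial's axis when drawn back.
- mould: brown rubber mould block 50x77x22 mm, lying flat; origin at the centre of its underside. Bystander: loose, not part of the job.
- tape: small roll of white tape, 58 mm across and 24 mm high; origin at the centre of its underside. Bystander: loose, not part of the job.
- cutters: side cutters, 60x105x12 mm, lying flat; origin at the centre of the underside. Bystander: loose, not part of the job.
- tweezers: steel tweezers 18x136x10 mm, lying flat along their own y axis; origin at the centre of the underside. Bystander: loose, not part of the job.
- flux: white bottle 46x46x71 mm, standing; origin at the centre of its underside. Bystander: loose, not part of the job.
- ink: small dark bottle with a ribbed cap, 32x40x64 mm, standing; origin at the centre of its underside. Bystander: loose, not part of the job.

How it is judged:
On the way, in this order (a step that is already met when the one before it is completed fails the run):
1. the tab points at the ring mark while the lock is still drawn back (horizontal distance between pointer and ring_mark below 0.01 m and value of joint lock below 0.008 m), for 0.3 s.
2. the lock is pushed home (horizontal distance between pointer and ring_mark below 0.01 m and value of joint lock above 0.019 m), for 0.2 s.
At the end, for the whole second after the job is handed in: The tab's pointer is within 10 mm of the centre of the ring mark, the dial at rest, and the lock is pushed in by more than 19 of its 24 mm; all loose things are within 20 mm of where they stood (all of step 2 and velocity of joint dial between -0.05 and 0.05 rad/s); the robot touches nothing.
It fails at once if a loose thing (mould, tape, cutters, tweezers, flux bottle or ink bottle) is moved more than 20 mm or lifted (distance of any of mould, tape, cutters, tweezers, flux, ink from where it was at the start of the episode above 0.02 m).
It also fails if it takes over 48 s, if anything falls off the work surface, if the arm or the gripper's body presses on something with over 40 N, if the wrist force passes 120 N, or if a joint passes its speed limit or range.

## Working session

There is one attempt and no reset: what is moved stays moved. The work goes in short steps, Python scripts to look and compute and a tool call to move; the robot and the scene stay as the last step left them, time stands still between calls to the robot, and variables do not carry over. Pictures are saved under pics/ and viewed, at most 10 in all, crops included, and the job is handed in when it is done.

Besides the shell and the picture viewer there is one more tool, called after "Emit:" as name([rows], argument=value, ...), one row to a line, values as JSON. servo_tool: Moves the arm, as the interface text tells. Shifts and turns lie within -1 to 1; 1 stands for 3 cm of shift or 0.1 rad of turn. Its arguments: {"type":"object","properties":{"series":{"type":"array","items":{"type":"array","items":{"type":"array","items":{"type":"number"}}}},"grip_force":{"type":"number"}},"required":["series"]}

```bash
mkdir -p pics; ls; python3 - <<'E'
from station import monitor, eyes, env
import cv2
for n in ("top","side"):
    cv2.imwrite(f"pics/{n}0.png",eyes.read_camera(n)); c=eyes.calibration(n); print(n,c)
s=monitor.state(); print(s["t"],s["ee_pos"],s["tool_rot"],s["width"])
E
```

```text
pics
top {'mtx': array([[474.95805051,   0.        , 275.14254593],
       [  0.        , 474.95805051, 217.65221637],
       [  0.        ,   0.        ,   1.        ]]), 'rvec': array([ 2.16631679, -2.20734789,  0.10323763]), 'tvec': array([-0.02181636,  0.5386512 ,  1.17753667])}
side {'mtx': array([[542.03564853,   0.        , 279.7336135 ],
       [  0.        , 542.03564853, 208.90077556],
       [  0.        ,   0.        ,   1.        ]]), 'rvec': array([ 2.19119208, -0.13804003,  0.06024095]), 'tvec': array([-0.54129903,  0.09642874,  1.59718085])}
0.1 [0.21285555 0.61357332 0.19703019] [-7.70591392e-05  1.66166125e-01  9.86097452e-01 -7.92062813e-04] 0.08524566449901985
```

View pics/top0.png

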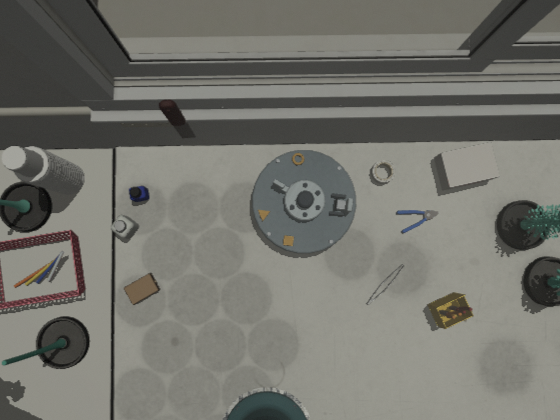

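View pics/side0.png

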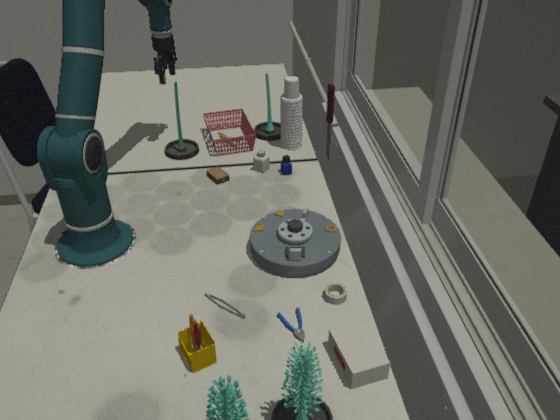

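The ring is at (298,159), one stop clockwise from the tab at (279,187). The triangle is at (264,215), the square at (288,240) and the lock at (341,205). The side view agrees. Next I measure, including the obstacles near the path.

```bash
cat > h.py <<'E'
import numpy as np, cv2
from station import monitor, eyes, env
def cal(n):
    c=eyes.calibration(n); R=cv2.Rodrigues(c["rvec"])[0]; return c["mtx"],R,np.ravel(c["tvec"])
def ray(n,p):
    K,R,t=cal(n); d=R.T@np.linalg.inv(K)@np.array([p[0],p[1],1.]); return -R.T@t,d/np.linalg.norm(d)
def plane(n,p,z):
    o,d=ray(n,p); return o+d*(z-o[2])/d[2]
def tri(p,q):
    o,d=ray("top",p); a,b=ray("side",q); s=np.linalg.lstsq(np.c_[d,-b],a-o,rcond=None)[0]
    u,v=o+d*s[0],a+b*s[1]; return (u+v)/2,np.linalg.norm(u-v)
def proj(n,P):
    K,R,t=cal(n); return cv2.projectPoints(np.float64(P).reshape(-1,3),R,t,K,None)[0].reshape(-1,2)
E
python3 - <<'E'
from h import *
np.set_printoptions(precision=4,suppress=True)
im=cv2.imread("pics/top0.png"); hsv=cv2.cvtColor(im,cv2.COLOR_BGR2HSV)
m=cv2.inRange(hsv,(10,90,90),(30,255,255)); m[:, :245]=0; m[:,365:]=0; m[:140]=0; m[260:]=0
P=[]
for c in cv2.findContours(m,cv2.RETR_EXTERNAL,cv2.CHAIN_APPROX_NONE)[0]:
    if cv2.contourArea(c)<20: continue
    (x,y),r=cv2.minEnclosingCircle(c); M=cv2.moments(c); p=(M["m10"]/M["m00"],M["m01"]/M["m00"])
    P.append(plane("top",p,.055)); print("mark",p,cv2.contourArea(c),P[-1])
# circle through marks, radius known .106
from scipy.optimize import least_squares
P=np.array(P); c0=plane("top",(304,200),.094); print("hub",c0)
s=least_squares(lambda c:np.hypot(*(P[:,:2]-c).T)-.106,c0[:2]); C=s.x; print("C",C,s.fun)
print("mark ang",np.arctan2(*(P[:,:2]-C).T[::-1]))
for n,p,z in [("tab",(279,187),.088),("lock",(341,205),.08)]:
    q=plane("top",p,z)[:2]-C; print(n,q,np.hypot(*q),np.arctan2(q[1],q[0]))
print("wallbase",plane("top",(300,146),0),"cam",ray("top",(275,217))[0])
print("handle",tri((172,112),(330,103)))
print("stemtop",plane("top",(5,361),.2),plane("top",(5,204),.2), plane("top",(65,342),0),plane("top",(25,205),0))
print("stemtop side near",tri((5,361),(177,83)),tri((5,204),(268,75)),"bottle",tri((15,158),(292,80)))
cv2.imwrite("pics/crop0.png",cv2.resize(im[135:265,235:400],None,fx=4.6,fy=4.6,interpolation=cv2.INTER_CUBIC))
E
```

```text
mark (287.9277389277389, 240.3310023310023) 71.5 [ 0.4792 -0.0616  0.055 ]
mark (262.989898989899, 213.67676767676767) 49.5 [ 0.5458 -0.0018  0.055 ]
mark (297.6703096539162, 158.60473588342438) 91.5 [ 0.6815 -0.0902  0.055 ]
hub [ 0.5733 -0.1004  0.094 ]
C [ 0.5764 -0.1034] [-0.0002  0.0001 -0.0002]
mark ang [2.736  1.8636 0.125 ]
tab [0.0299 0.0617] 0.06862686897007407 1.1192775194733584
lock [-0.0153 -0.0871] 0.08845216341864588 -1.7442729202185705
wallbase [ 0.726  -0.1006  0.    ] cam [ 0.4419 -0.0144  1.2173]
handle (array([0.7203, 0.1671, 0.3199]), np.float64(0.002756711689455794))
stemtop [0.2346 0.539  0.2   ] [0.5636 0.5476 0.2   ] [0.2372 0.4999 0.    ] [0.5841 0.6073 0.    ]
stemtop side near (array([0.251 , 0.4995, 0.2723]), np.float64(0.003249953837905341)) (array([0.5609, 0.5026, 0.2813]), np.float64(0.013952877211097513)) bottle (array([0.6507, 0.4963, 0.261 ]), np.float64(0.0019005115882956213))
```

View pics/crop0.png

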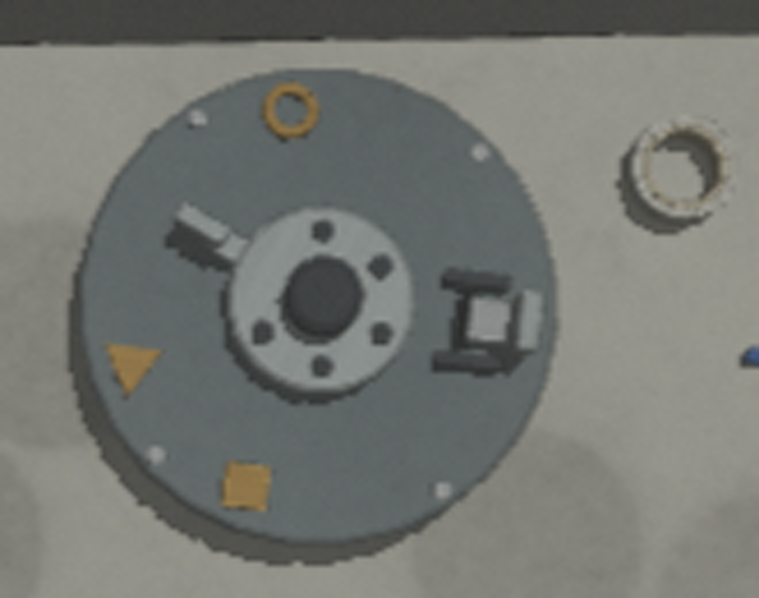

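Emit:
servo_tool([
  [[1,0,0,-1,0],[1,0,0,-1,0],[1,0,0,-1,0],[1,0,0,-1,0],[1,0,0,-1,0],[1,-0.9,-0.87,0,0],[1,-0.9,-0.87,0,0],[1,-0.9,-0.87,0,0],[1,-0.9,-0.87,0,0],[1,-0.9,-0.87,0,0]],
])

```text
t: 0.93
ee_pos: [0.2982, 0.4446, 0.3475]
tool_rot: [-0.0, 0.166, 0.986, -0.0]
force: [1.1, 0.3, 0.9]
width: -0.0
grip_force: 0.0
```

Emit:
servo_tool([
  [[1,-0.9,-0.87,0,0],[1,-0.9,-0.87,0,0],[1,-0.9,-0.87,0,0],[1,-0.9,-0.87,0,0],[1,-0.9,-0.87,0,0],[1,-0.9,-0.87,0,0],[1,-0.9,-0.87,0,0],[1,-0.9,-0.87,0,0],[1,0,0,0,1],[1,0,0,0,1]],
])

```text
t: 1.77
ee_pos: [0.4342, 0.1759, 0.3478]
tool_rot: [-0.0, 0.269, 0.963, -0.0]
force: [0.5, 0.0, 0.5]
width: -0.0001
grip_force: 0.0
```

```bash
cat >> h.py <<'E'
from scipy.spatial.transform import Rotation as Ro
def delta(tgt):
    s=monitor.state(); q=s["tool_rot"]; R=Ro.from_quat(np.r_[q[1:],q[0]]).as_matrix()
    ya=np.arctan2(R[1,1],R[0,1])
    print("t",s["t"],"pos",np.round(s["ee_pos"],4),"yang",round(ya,3),"F",np.round(s["force"],1),"delta units",np.round(R.T@(np.array(tgt)-s["ee_pos"])/.03,2))
E
python3 -c "
from h import *; delta((.584,-.018,.12))"
```

```text
t 1.7667 pos [0.4342 0.1759 0.3478] yang 1.027 F [0.5 0.  0.5] delta units [-7.62 -2.95  7.59]
```

Emit:
servo_tool([
  [[1,-0.9,-0.35,0.3,0],[1,-0.9,-0.35,0.4,0],[1,-0.9,-0.35,0.9,0],[1,-0.9,-0.35,1,0],[1,-0.9,-0.35,1,0],[1,-0.9,-0.35,1,0],[1,-0.9,-0.35,1,0],[1,-0.9,-0.35,1,0],[1,-0.42,-0.15,1,0],[1,0,0,0,0]],
])

```text
t: 2.6
ee_pos: [0.5819, -0.0176, 0.1137]
tool_rot: [-0.004, 0.266, 0.964, -0.003]
force: [-1.5, 0.9, -0.1]
width: -0.0002
grip_force: 0.0
```

```bash
python3 - <<'E'
from h import *
delta((.584,-.018,.066))
im=eyes.read_camera("top"); cv2.imwrite("pics/crop1.png",cv2.resize(im[115:265,215:400],None,fx=4,fy=4,interpolation=cv2.INTER_CUBIC))
E
```

```text
t 2.6 pos [ 0.5819 -0.0176  0.1137] yang 1.032 F [-1.5  0.9 -0.1] delta units [-0.08  0.04  1.59]
```

View pics/crop1.png

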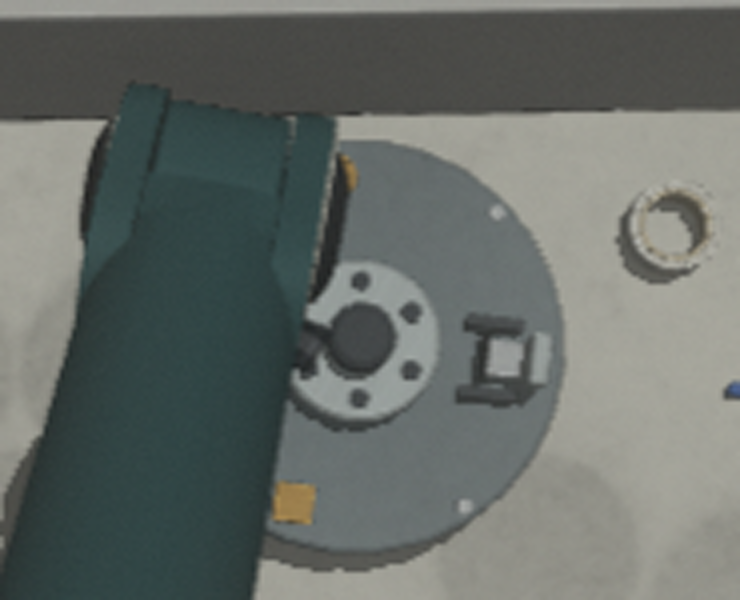

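Emit:
servo_tool([
  [[1,0,0,0.5,0],[1,0,0,0.5,0],[1,0,0,0.5,0.2],[1,0,0,0,0],[1,-0.2,0,0,0],[1,-0.2,0,0,0],[1,-0.15,0,0,0],[1,-0.1,0,0,0],[1,0,0,0,0],[1,0,0,0,0]],
])

```text
t: 3.48
ee_pos: [0.602, -0.0243, 0.0754]
tool_rot: [0.0, 0.274, 0.962, 0.0]
force: [-0.3, -1.1, -0.9]
width: 0.0001
grip_force: 0.0
```

```bash
python3 - <<'E'
from h import *
C=np.array([.5764,-.1034])
th=1.0;u=np.array([np.cos(th),np.sin(th)]);v=np.array([-u[1],u[0]])
delta((*(C+.076*u+.016*v),.066))
print(plane("top",(272,136),.35),plane("top",(272,136),.45))
im=eyes.read_camera("side"); cv2.imwrite("pics/crop2.png",cv2.resize(im[60:290,200:400],None,fx=2.6,fy=2.6,interpolation=cv2.INTER_CUBIC))
E
```

```text
t 3.4833 pos [ 0.602  -0.0243  0.0754] yang 1.017 F [-0.3 -1.1 -0.9] delta units [-0.17 -0.15  0.31]
[ 0.66398414 -0.02420368  0.35      ] [ 0.63837512 -0.02307166  0.45      ]
```

View pics/crop2.png

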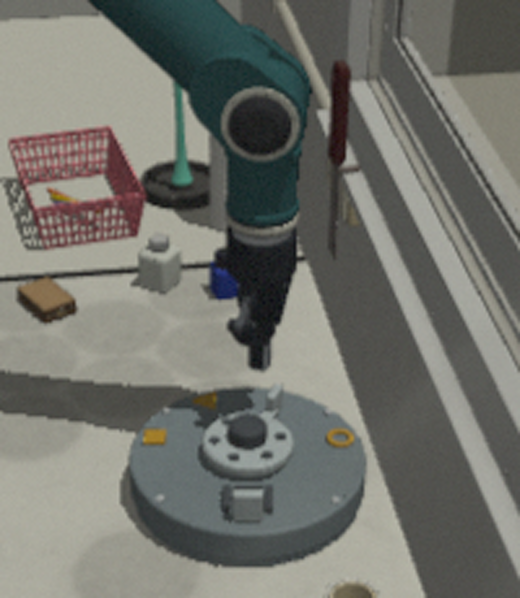

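The side view shows the fingers near (300,200) px, behind the tab at (305,212). I'll compare that with the projected TCP.

```bash
python3 - <<'E'
from h import *
s=monitor.state(); p=np.array(s["ee_pos"])
off=np.array([200,60])
print("tip",(proj("side",p)-off)*2.6)
C=np.array([.5764,-.1034]);P=[]
for th in (.998,):
    u=np.array([np.cos(th),np.sin(th)])
    P=[[*(C+.06*u),.088],[*(C+.088*u),.088],[*(C+.088*u),.054],[*C,.094],[*(C+.106*np.array([np.cos(.125),np.sin(.125)])),.055]]
print((proj("side",P)-off)*2.6)
E
```

```text
tip [[258.9683198  389.75661957]]
[[269.49439203 395.00928373]
 [279.56762758 381.71200435]
 [278.8971064  406.06886706]
 [247.0463013  420.26060349]
 [339.25797582 433.70900221]]
```

```bash
python3 - <<'E'
from h import *
im=eyes.read_camera("side"); cv2.imwrite("pics/crop3.png",cv2.resize(im[170:240,265:350],None,fx=8,fy=8,interpolation=cv2.INTER_CUBIC))
print((proj("side",monitor.state()["ee_pos"])-[265,170])*8, monitor.state()["ee_pos"])
E
```

```text
[[276.38016166 319.33233627]] [ 0.60156874 -0.02407161  0.07512609]
```

View pics/crop3.png

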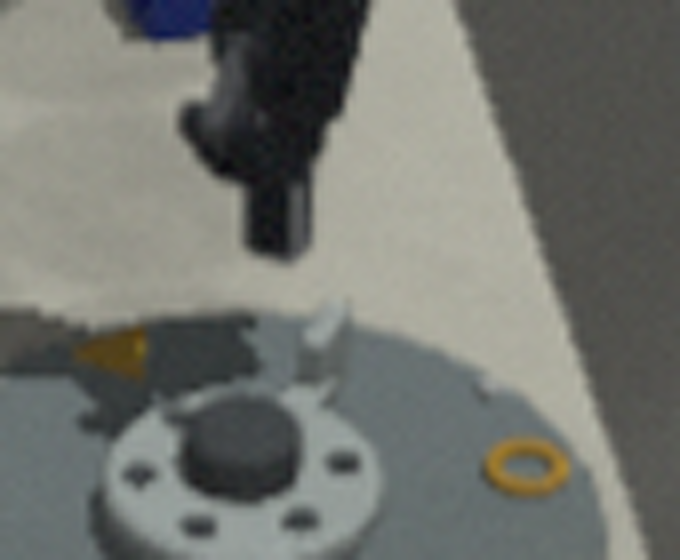

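The real fingertip looks about 20 mm higher than the reported TCP (pixel row 202, 210 expected). I'll lower to a reading of 0.056, which is safe either way, and check again.

Emit:
servo_tool([
  [[1,0.1,-0.1,0.2,0],[1,0.1,-0.1,0.2,0],[1,0,0,0.2,0],[1,0,0,0.04,0],[1,0,0,0,0],[1,0,0,0,0],[1,0,0,0,0],[1,0,0,0,0],[1,0,0,0,0],[1,0,0,0,0]],
])

```text
t: 4.42
ee_pos: [0.5936, -0.026, 0.056]
tool_rot: [0.0, 0.273, 0.962, 0.0]
force: [1.0, 0.3, 0.3]
width: -0.0002
grip_force: 0.0
```

```bash
python3 - <<'E'
from h import *
im=eyes.read_camera("side"); cv2.imwrite("pics/crop4.png",cv2.resize(im[170:240,265:350],None,fx=8,fy=8,interpolation=cv2.INTER_CUBIC))
p=np.array(monitor.state()["ee_pos"])
print((proj("side",[p,p+[0,0,.02],p+[0,.02,0]])-[265,170])*8,monitor.state()["joint_positions"]); delta((.6019,-.0308,.066))
E
```

```text
[[254.97126194 366.20861104]
 [255.56739007 322.29126918]
 [247.0730629  334.56313   ]] [-0.32346536  0.57544534  0.41038942  1.86675456 -0.31938855  0.76382995
  1.27792305]
t 4.4667 pos [ 0.5936 -0.026   0.056 ] yang 1.017 F [ 0.4  0.1 -0.1] delta units [-0.32  0.01 -0.33]
```

View pics/crop4.png

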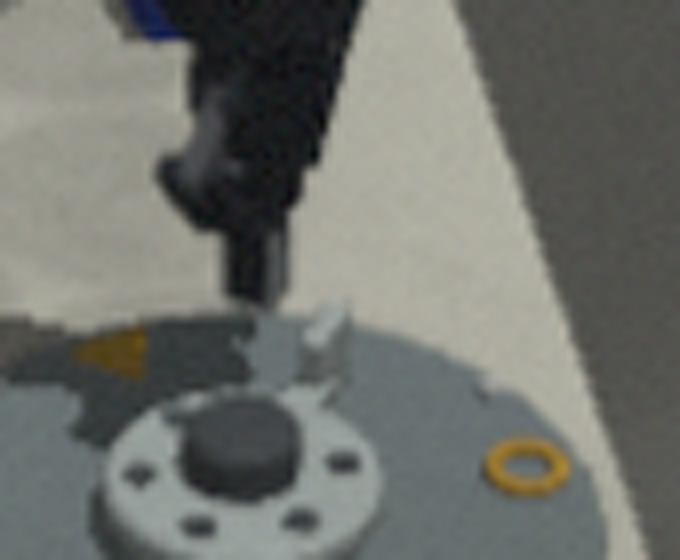

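Tip row is about 307 in the crop where 366 was predicted. I'll triangulate the ring to see whether the side calibration or the tool is off.

```bash
python3 - <<'E'
from h import *
print("ring",tri((297.67,158.6),(330.9,228.4)))
print("tri mark",tri((262.99,213.68),(265+112/8,170+350/8)))
print("hub",tri((304.5,199.5),(265+240/8,170+425/8)))
print("bottle-floor ink etc: mould",tri((142,289),(218,175)))
for z in (.056,.066,.076,.086): print(z,plane("side",(265+252/8,170+305/8),z))
E
```

```text
ring (array([ 0.68280984, -0.09055547,  0.04934219]), np.float64(0.00035468017467724127))
tri mark (array([ 0.54477122, -0.00165827,  0.05057759]), np.float64(0.0028589851146888588))
hub (array([ 0.57588129, -0.10215727,  0.08777764]), np.float64(0.0014106288338727312))
bottle-floor ink etc: mould (array([0.36679055, 0.3055241 , 0.01013364]), np.float64(0.0025204714089221737))
0.056 [0.59813019 0.01235261 0.056     ]
0.066 [ 0.59598522 -0.00141166  0.066     ]
0.076 [ 0.59384024 -0.01517593  0.076     ]
0.086 [ 0.59169527 -0.0289402   0.086     ]
```

Emit:
servo_tool([
  [[1,0,0,0.1,0],[1,0,0,0.1,0],[1,0,0,0.06,0],[1,0,0,0.06,0],[1,0,0,0.06,0],[1,0,0,0,0],[1,0,0,0,0],[1,0,0,0,0],[1,0,0,0,0],[1,0,0,0,0]],
])

```text
t: 5.3
ee_pos: [0.5935, -0.0261, 0.0446]
tool_rot: [0.0, 0.273, 0.962, 0.0]
force: [0.1, 0.3, -0.0]
width: 0.0004
grip_force: 0.0
```

No contact at a reading of 0.045, which is below the base top at 0.05. So the tip really is about 27 mm above the reported TCP. I'll go 3 mm lower and push the tab round.

Emit:
servo_tool([
  [[1,-0.1,0,0.1,0],[1,-0.15,0,0,0.1],[1,-0.1,0,0,0.1],[1,-0.127,0.02,0,0.5],[1,-0.127,0.02,0,0.5],[1,-0.127,0.02,0,0.5],[1,-0.127,0.02,0,0.5],[1,0,0,0,0],[1,0,0,0,0],[1,0,0,0,0]],
])

```text
t: 6.13
ee_pos: [0.6142, -0.0367, 0.0411]
tool_rot: [-0.003, 0.377, 0.926, 0.001]
force: [-3.1, 4.2, 2.6]
width: -0.0002
grip_force: 2.8
```

```bash
python3 - <<'E'
from h import *
C=np.array([.5764,-.1034]);th=.8
u=np.array([np.cos(th),np.sin(th)]);v=np.array([-u[1],u[0]])
delta((*(C+.076*u+.016*v),.042))
im=eyes.read_camera("side"); cv2.imwrite("pics/crop5.png",cv2.resize(im[170:250,265:350],None,fx=7,fy=7,interpolation=cv2.INTER_CUBIC))
E
```

```text
t 6.1333 pos [ 0.6142 -0.0367  0.0411] yang 0.798 F [-3.1  4.2  2.6] delta units [-0.11  0.06 -0.03]
```

View pics/crop5.png

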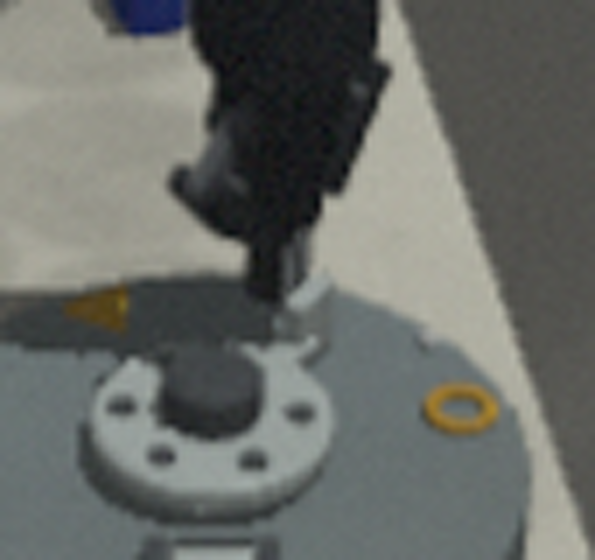

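Emit:
servo_tool([
  [[1,-0.127,0.02,0,0.5],[1,-0.127,0.02,0,0.5],[1,-0.127,0.02,0,0.5],[1,-0.127,0.02,0,0.5],[1,-0.127,0.02,0,0.5],[1,-0.127,0.02,0,0.5],[1,-0.127,0.02,0,0.5],[1,-0.127,0.02,0,0.5],[1,-0.127,0.02,0,0.5],[1,-0.127,0.02,0,0.5]],
])

```text
t: 7.02
ee_pos: [0.6391, -0.0572, 0.0411]
tool_rot: [-0.007, 0.593, 0.805, 0.003]
force: [-8.7, 18.9, 9.8]
width: -0.0002
grip_force: 9.8
```

```bash
python3 - <<'E'
from h import *
C=np.array([.5764,-.1034]);th=.3
u=np.array([np.cos(th),np.sin(th)]);v=np.array([-u[1],u[0]])
delta((*(C+.076*u+.016*v),.042))
im=eyes.read_camera("side"); cv2.imwrite("pics/crop6.png",cv2.resize(im[130:250,250:370],None,fx=5,fy=5,interpolation=cv2.INTER_CUBIC))
E
```

```text
t 7.0167 pos [ 0.6391 -0.0572  0.0411] yang 0.3 F [-8.7 18.9  9.8] delta units [-0.32  0.08 -0.04]
```

View pics/crop6.png

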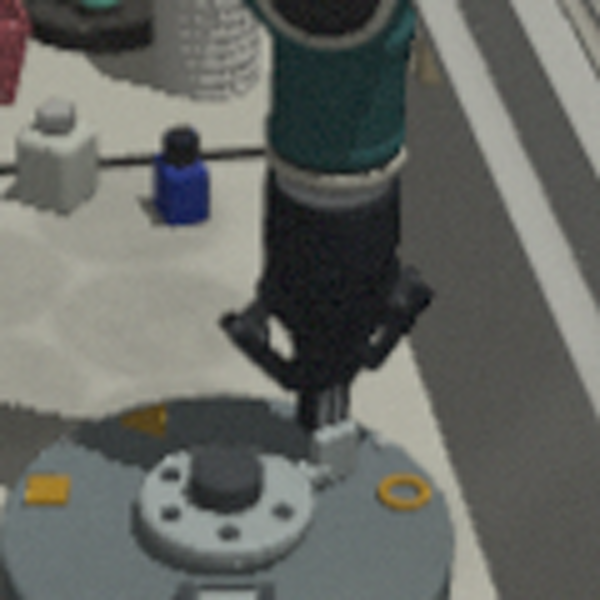

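Force rose to about 21 N, roughly tangential, so I'll hold briefly, read it again and measure the tab angle.

Emit:
servo_tool([
  [[1,0,0,0,0],[1,0,0,0,0],[1,0,0,0,0],[1,0,0,0,0],[1,0,0,0,0],[1,0,0,0,0],[1,0,0,0,0],[1,0,0,0,0],[1,0,0,0,0],[1,0,0,0,0]],
])

```text
t: 7.9
ee_pos: [0.6409, -0.0688, 0.0414]
tool_rot: [0.0, 0.595, 0.804, -0.001]
force: [0.3, 0.2, -0.8]
width: 0.0
grip_force: 0.0
```

```bash
python3 - <<'E'
from h import *
C=np.array([.5764,-.1034])
q=plane("side",(250+335/5,130+432/5),.083)[:2]-C; print(q,np.hypot(*q),np.arctan2(q[1],q[0]))
im=eyes.read_camera("side"); a=im[170:250,270:355]
b=cv2.imread("pics/side0.png")[170:250,270:355]
cv2.imwrite("pics/crop7.png",cv2.resize(np.hstack([a,eyes.read_camera("top")[140:220,265:350]]),None,fx=4.5,fy=4.5,interpolation=cv2.INTER_CUBIC))
delta((0,0,0))
E
```

```text
[0.06811235 0.03068327] 0.07470445586466838 0.4232532350593566
t 8.0 pos [ 0.641  -0.0684  0.0414] yang 0.296 F [-0.1  0.4  1.2] delta units [  8.41 -19.77   1.38]
```

View pics/crop7.png

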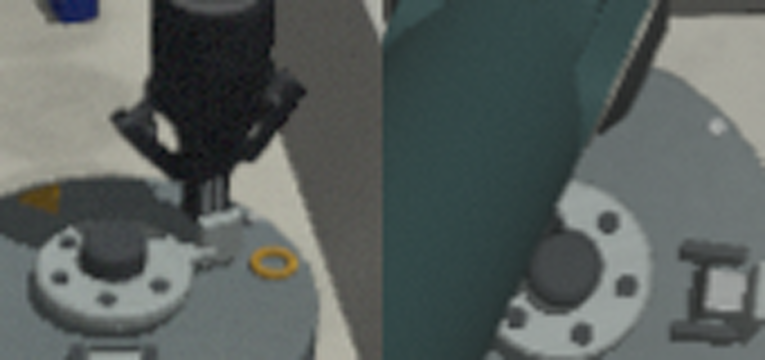

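The force dropped to zero and the tab has clicked over: it's now at about (319,219) px, just left of the ring at (331,228). I'll back off, lift, and measure with numbers from here, as the picture views are used up.

Emit:
servo_tool([
  [[1,0.4,0,0,0],[1,0.3,0,0,0],[1,0,0,-0.8,0],[1,0,0,-1,0],[1,0,0,-1,0],[1,0,0,-0.7,0.8],[1,0,0,0,0.9],[1,0,0,0,0.9],[1,0,0,0,0.9],[1,0,0,0,0.8]],
])

```text
t: 8.83
ee_pos: [0.6348, -0.0455, 0.1465]
tool_rot: [-0.0, 0.753, 0.657, 0.0]
force: [-0.3, -0.6, -0.3]
width: -0.0
grip_force: 0.0
```

```bash
python3 -c "
from h import *; delta((.556,-.252,.146))"
```

```text
t 8.8333 pos [ 0.6348 -0.0455  0.1465] yang -0.136 F [-0.3 -0.6 -0.3] delta units [-7.18 -1.67  0.01]
```

Emit:
servo_tool([
  [[1,-0.9,-0.21,0,0],[1,-0.9,-0.21,0,0],[1,-0.9,-0.21,0,0],[1,-0.9,-0.21,0,0],[1,-0.9,-0.21,0,0],[1,-0.9,-0.21,0,0],[1,-0.9,-0.21,0,0],[1,-0.85,-0.2,0,0],[1,0,0,0,0],[1,0,0,0,0]],
])

```text
t: 9.67
ee_pos: [0.5564, -0.2538, 0.1465]
tool_rot: [-0.0, 0.753, 0.658, 0.0]
force: [0.2, 0.8, 0.3]
width: 0.0
grip_force: 0.0
```

```bash
cat > m.py <<'E'
from h import *
C=np.array([.5764,-.1034])
delta((.556,-.252,.042))
def tabscan(n,im):
    # brightness over the tab's top edge (r 65..86 mm, z .088) at each angle
    g=cv2.cvtColor(im,cv2.COLOR_BGR2GRAY).astype(np.float32)
    A=np.arange(-.2,1.5,.03); out=[]
    for a in A:
        r=np.linspace(.066,.084,10); P=np.c_[C[0]+r*np.cos(a),C[1]+r*np.sin(a),0*r+.085]
        p=proj(n,P).astype(np.float32); out.append(cv2.remap(g,p[:,:1],p[:,1:],cv2.INTER_LINEAR).mean())
    o=np.array(out); k=o>np.median(o)+.5*(o.max()-np.median(o))
    print(n,"tab ang",round(np.average(A[k],weights=o[k]),3),"spread",A[k].min().round(2),A[k].max().round(2),o.max().round(),np.median(o).round())
tabscan("top",cv2.imread("pics/top0.png")); tabscan("side",cv2.imread("pics/side0.png"))
ims={n:eyes.read_camera(n) for n in("top","side")}
for n in ims: tabscan(n,ims[n])
E
python3 m.py
```

```text
t 9.6667 pos [ 0.5564 -0.2538  0.1465] yang -0.136 F [0.2 0.8 0.3] delta units [ 0.06 -0.02  3.48]
top tab ang 1.0 spread 0.97 1.03 139.0 99.0
side tab ang 1.136 spread 0.97 1.33 145.0 109.0
top tab ang 0.175 spread 0.13 0.22 161.0 117.0
side tab ang 0.19 spread 0.13 0.25 155.0 97.0
```

```bash
sed -i 's/-.2,1.5,.03/-.2,1.5,.008/' m.py; python3 m.py; python3 - <<'E'
from h import *
C=np.array([.5764,-.1034]); u=np.array([np.cos(1.434),np.sin(1.434)])
for p in((352.6,205),(350,204.5)):
    q=plane("top",p,.086)[:2]-C; print("paddle face along",q@u,"across",q@[-u[1],u[0]])
s=monitor.state()["ee_pos"][:2]-C; print("tool along",s@u,"across",s@[-u[1],u[0]])
E
```

```text
t 9.7667 pos [ 0.5576 -0.2513  0.1462] yang -0.131 F [-0.2  0.6 -0.1] delta units [-0.03 -0.05  3.47]
top tab ang 0.996 spread 0.94 1.05 139.0 99.0
side tab ang 1.133 spread 0.97 1.34 146.0 109.0
top tab ang 0.172 spread 0.13 0.22 162.0 117.0
side tab ang 0.196 spread 0.11 0.28 156.0 92.0
paddle face along -0.11522050329442912 across 0.0006404059614795317
paddle face along -0.10888463675471656 across 0.00018226083278561543
tool along -0.14880964243226488 across -0.001831413513481581
```

Emit:
servo_tool([
  [[1,0,0,0.9,0],[1,0,0,0.9,0],[1,0,0,0.8,0],[1,0,0,0.4,0],[1,0,0,0.2,0],[1,0,0,0.15,0],[1,0,0,0,0],[1,0,0,0,0],[1,0,0,0,0],[1,0,0,0,0]],
])

```text
t: 10.7
ee_pos: [0.5578, -0.2535, 0.047]
tool_rot: [0.001, 0.753, 0.659, 0.001]
force: [1.0, -0.7, 0.7]
width: -0.0001
grip_force: 0.0
```

Emit:
servo_tool([
  [[1,0.3,0,0,0],[1,0.3,0,0,0],[1,0.12,0,0,0],[1,0.12,0,0,0],[1,0.12,0,0,0],[1,0.12,0,0,0],[1,0.12,0,0,0],[1,0.12,0,0,0],[1,0.12,0,0,0],[1,0,0,0,0]],
])

```text
t: 11.53
ee_pos: [0.5632, -0.2095, 0.046]
tool_rot: [-0.0, 0.752, 0.659, 0.0]
force: [1.3, -1.6, -0.4]
width: 0.0002
grip_force: 0.4
```

```bash
cat > p.py <<'E'
from h import *
C=np.array([.5764,-.1034]); u=np.array([np.cos(1.434),np.sin(1.434)])
st=monitor.state(); s=st["ee_pos"][:2]-C; print("tool along",s@u,"across",s@[-u[1],u[0]],st["force"])
E
python3 p.py
```

```text
tool along -0.10694151417213718 across -0.0013925441231568748 [ 1.33809292 -1.61676204 -0.43717781]
```

Contact is at about 3 N as expected. I'll continue until the stop is felt.

Emit:
servo_tool([
  [[1,0.1,0,0,0],[1,0.1,0,0,0],[1,0.1,0,0,0],[1,0.1,0,0,0],[1,0.08,0,0,0],[1,0,0,0,0],[1,0,0,0,0],[1,0,0,0,0],[1,0,0,0,0],[1,0,0,0,0]],
])

```text
t: 12.37
ee_pos: [0.5637, -0.2044, 0.0463]
tool_rot: [0.005, 0.754, 0.657, -0.003]
force: [0.9, -18.0, -6.8]
width: 0.0
grip_force: 8.8
```

```bash
python3 p.py
```

```text
tool along -0.10182987100982946 across -0.001210107700224606 [  0.85806393 -17.95456272  -6.82990804]
```

Stop reached: 18 N at 102 mm, as predicted. I'll withdraw, lift clear and check.

Emit:
servo_tool([
  [[1,-0.6,0,0,0],[1,-0.6,0,0,0],[1,-0.3,0,0,0],[1,0,0,-0.8,0],[1,0,0,-1,0],[1,0,0,-1,0],[1,-0.8,0,-1,0],[1,-0.8,0,-1,0],[1,-0.8,0,0,0],[1,0,0,0,0]],
])

```text
t: 13.2
ee_pos: [0.5481, -0.3172, 0.1927]
tool_rot: [0.002, 0.754, 0.656, 0.0]
force: [-0.9, -0.2, -1.1]
width: -0.0001
grip_force: 0.0
```

```bash
cat >> m.py <<'E'
u=np.array([np.cos(1.434),np.sin(1.434)])
for n,im in (("top0",cv2.imread("pics/top0.png")),("top",ims["top"])):
    g=cv2.cvtColor(im,cv2.COLOR_BGR2GRAY).astype(np.float32); r=np.arange(.07,.13,.004)
    p=proj("top",np.c_[C-np.outer(r,u),0*r+.086]).astype(np.float32)
    print(n,dict(zip((r*1000).round().astype(int).tolist(),cv2.remap(g,p[:,:1],p[:,1:],cv2.INTER_LINEAR).ravel().astype(int).tolist())))
E
python3 m.py
```

```text
t 13.2 pos [ 0.5481 -0.3172  0.1927] yang -0.138 F [-0.9 -0.2 -1.1] delta units [ 2.2  -0.06  5.02]
top tab ang 0.996 spread 0.94 1.05 139.0 99.0
side tab ang 1.133 spread 0.97 1.34 146.0 109.0
top tab ang 0.132 spread 0.09 0.18 162.0 118.0
side tab ang 0.235 spread 0.04 0.45 156.0 70.0
top0 {70: 57, 74: 53, 78: 114, 82: 139, 86: 139, 90: 139, 94: 139, 98: 95, 102: 88, 106: 134, 110: 136, 114: 114, 118: 100, 122: 109, 126: 144}
top {70: 164, 74: 108, 78: 89, 82: 150, 86: 160, 90: 134, 94: 116, 98: 117, 102: 118, 106: 118, 110: 118, 114: 118, 118: 116, 122: 126, 126: 169}
```

The tab is at 0.132 rad against the ring at 0.125. The paddle's outer face went from about 115 to 91 mm, so the lock is home.

```bash
python3 -c "
from station import env; print(env.finish_job())"
```

```text
the job is handed in; nothing more can be done
None
```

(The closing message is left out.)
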